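# Arm the laser interlock in order

## Robot

A 6-joint arm with a two-finger parallel gripper is mounted at the origin on a cart in front of the work surface, level with it; the furniture and walls round the work are solid. World frame = base frame: x ahead of the robot, y to its left, z up, the work surface at z = 0. Lengths are in mm, angles in rad, forces in N, time in s.
With the tool pointing down it reaches from about 350 to 775 mm from the base axis. Payload 7.3 kg.
Tool frame: the origin (TCP) lies on the mounting face of the last link; the fingertips stand 178 mm ahead of it and the grasp point (between the pads) lies 159 mm ahead of it; z points along the fingers, y is the line along which they close (so a half turn about z gives the same grasp; the last joint's range is limited). The gripper opens to 92 mm and grips with 3 to 60 N. Pads are 19 mm wide; open, the fingers measure 130 mm over their backs; the gripper's body (75 mm by 190 mm) begins 47 mm behind the grasp point.
Start: joints at [1.02, 0.342, 1.524, -0, 1.275, -0.146], TCP at [206.742, 482.582, 404.741] pointing down, gripper open.
Joint ranges: [-2.53, 2.53], [-0.77, 2.02], [0.04, 2.7], [-1, 4.14], [0.28, 2.66], [-3.11, 3.11]. Speed limits (rad/s): [2.57, 2.57, 3.14, 3.14, 3.14, 3.14].

## Interface

Orientations are given as [roll, pitch, yaw] about the fixed x, y, z axes, in that order (R = Rz(yaw) Ry(pitch) Rx(roll)).
In Python, from plant import bot, vision gives the robot as it stands. The module is installed in compiled form; this text tells all that it offers.
- The arm moves only by the tool inch_along, called after "Request:" as name(argument=value, ...), one argument or row to a line, values as JSON. Schema: {"type":"object","properties":{"increments":{"type":"object","properties":{"ticks":{"type":"array","items":{"type":"array","items":{"type":"number"},"minItems":5,"maxItems":5},"minItems":1,"maxItems":5}},"additionalProperties":false,"required":["ticks"]},"only":{"type":"string"},"quiet":{"type":"boolean"},"lines":{"type":"string"}},"required":["increments"],"additionalProperties":false}. increments is an object whose key "ticks" holds a list of rows, 1 to 5 of them, each of 5 numbers: the finger opening in mm, then dx, dy, dz in a scale on which 1.0 is 400 mm, then a turn about the tool's z in a scale on which 1.0 is pi/2 rad; each row is the pose to reach, as a shift and turn from the pose commanded when the call began, along the tool's axes at that moment; what a row does not reach only later rows make up. A row lasts 1/8 s, in which the tool goes at most 62.5 mm and 0.188 rad, less where a joint would pass 70% of its speed; a pose out of reach is approached as far as the arm can. The fingers move at their own pace and stop on an object; the grip force is fixed at half the most. Time passes only in rows, so rows that do not move let the fingers close. The tool returns the time, the measured TCP pose, the force, the opening and the grip force at its end. only (a regular expression) keeps the lines of the reply that match it, lines (a string "A,B") keeps lines A to B, and quiet returns only ok. No shift or turn number may pass 1 either way. Input that does not fit is refused with a message, and nothing moves.
- bot.get_obs(): the state, without advancing time (a new reading comes with each control period).
- vision.capture(name): name is "side" or "top"; returns a dict with "color" (480x640x3 uint8, red, green, blue), "K" (3x3 intrinsics, pixels), "R" (3x3) and "t" (3): a world point X has camera coordinates R X + t. Camera axes: x right, y down, z forward; pixel columns grow to the right and rows downward; lengths in mm; the calibration is good to about 2 mm. A picture is of the moment at which its call begins. There is no depth.
- bot.close_job(): hands the job in; it is judged then, once.
The state is a dict: "time": time; "joint_positions": joint angles; "dq": joint speeds; "tau": joint torques, N m; "tool_pos": TCP position; "tcp_rot": TCP orientation; "contact_force": force on the tool from outside, world axes, zero at the start; "moment": the same for the moment, N m; "grip_width": finger opening in mm; "finger_force": force on a finger pad.
Only numpy, scipy, OpenCV 4.12 (cv2) and the standard library are available. Lean on these libraries where they do the work, as an engineer would, in place of code of your own. Each camera call takes 0.05 s, during which the arm holds its last target. There are 200 camera calls.

## Task

Arm the laser table's interlock with light taps of the closed fingertips on the three white keys, each on its own dark switch box: first the long bar key, then the square key, then the small round key, each tapped from above until it stays down. Do not press a key before its turn, and leave the fourth box, the one with the mushroom-shaped stop head, alone. Grip and lift nothing, do not shift the boxes, and leave the vials and other things round them where they stand.

Things in the scene. Friction and masses are not known exactly. Their poses are not given: they have to be found in the camera images.
- bar_unit: Switch unit with the bar key: loose dark metal box 52 x 52 x 38 mm, 0.5 kg, on four rubber feet, with one white key in the middle of its top. Origin: centre of its underside, z up; a short black socket sticks out 7 mm on its +x side, 18 mm up.
- bar_top (a point): Centre of the top face of the bar key: a long narrow bar 14 mm (unit x) by 38 mm (unit y), white; its top stands 16 mm above the box (54 mm above the table) when up and 8 mm above it when fully down.
- bar_key (a joint): How far the bar key is pressed, m: 0 up, 0.008 fully down. Slides straight down against about 3 N of friction and stays where it is left. At the bottom a sprung cap still gives up to 6 mm from 4 N on, 2 N/mm, and comes back.
- square_unit: Switch unit with the square key: loose dark metal box 52 x 52 x 38 mm, 0.5 kg, on four rubber feet, with one white key in the middle of its top. Origin: centre of its underside, z up; a short black socket sticks out 7 mm on its +x side, 18 mm up.
- square_top (a point): Centre of the top face of the square key: a flat square 28 by 28 mm, white; its top stands 16 mm above the box (54 mm above the table) when up and 8 mm above it when fully down.
- square_key (a joint): How far the square key is pressed, m: 0 up, 0.008 fully down. Slides straight down against about 3 N of friction and stays where it is left. At the bottom a sprung cap still gives up to 6 mm from 4 N on, 2 N/mm, and comes back.
- round_unit: Switch unit with the round key: loose dark metal box 52 x 52 x 38 mm, 0.5 kg, on four rubber feet, with one white key in the middle of its top. Origin: centre of its underside, z up; a short black socket sticks out 7 mm on its +x side, 18 mm up.
- round_top (a point): Centre of the top face of the round key: a small flat round button 18 mm in diameter, white; its top stands 16 mm above the box (54 mm above the table) when up and 8 mm above it when fully down.
- round_key (a joint): How far the round key is pressed, m: 0 up, 0.008 fully down. Slides straight down against about 3 N of friction and stays where it is left. At the bottom a sprung cap still gives up to 6 mm from 4 N on, 2 N/mm, and comes back.
- stop_unit: The stop unit, to be left alone: the same dark box (52 x 52 x 38 mm, origin at the centre of its underside), but with a wide white mushroom head, 40 mm across, on a stem. (Mind: behind, a fixed screen overhangs the table, x 0.58 to 0.72, y -0.16 to +0.37 m, lower edge about 0.57 m up; draw the tool in toward the base before long sideways swings.)
- stop_top (a point): Top centre of the mushroom head, 26 mm above the box (64 mm above the table).
- stop_key (a joint): How far the mushroom head is pressed, m: 0 up (as it must stay), 0.008 fully down; same friction as the keys.
- bead_vial: Bystander: white vial with a green cap, 22 mm across, 45 mm tall, standing; origin at the centre of its underside.
- coverslips: Bystander: small white box 31 x 31 x 23 mm; origin at the centre of its underside.
- dye_vial: Bystander: white vial with a red cap, 22 mm across, 45 mm tall, standing; origin at the centre of its underside.
- filter_cube: Bystander: black filter cube box 37 x 43 x 41 mm; origin at the centre of its underside.
- bnc_adaptor: Bystander: metal coaxial adaptor lying down, 15 x 42 x 15 mm; origin at the centre of its underside.
There are look-alikes about, which are no part of the job. What is shaped like the square_unit but blue is not meant.

How it is judged (in metres and radians):
On the way, in this order (a step that is already met when the one before it is completed fails the run):
1. the bar key is pressed down (value of joint bar_key above 0.005 m and value of joint each of square_key, round_key below 0.002 m), for 0.2 s.
2. the square key is pressed down (value of joint each of bar_key, square_key above 0.005 m and value of joint round_key below 0.002 m), for 0.2 s.
3. the round key is pressed down (value of joint each of bar_key, square_key, round_key above 0.005 m), for 0.2 s.
At the end, for the whole second after the job is handed in: The bar, square and round keys are each at least 5 mm down of their 8 mm travel, the stop head is pressed less than 2 mm, the four boxes stand flat, at rest and within 20 mm of where they were, and the bystanders within 20 mm of theirs (all of step 3 and value of joint stop_key below 0.002 m and distance of each of bar_unit, square_unit, round_unit, stop_unit, bead_vial, coverslips, dye_vial, filter_cube, bnc_adaptor from where it was at the start of the episode below 0.02 m and angle between each of bar_unit, square_unit, round_unit, stop_unit's own z axis and vertical below 0.1 rad and linear speed of each of bar_unit, square_unit, round_unit, stop_unit below 0.01 m/s); the robot touches nothing.
It fails at once if a key is pressed before the one ahead of it is down ((value of joint square_key above 0.002 m and value of joint bar_key below 0.005 m) or (value of joint round_key above 0.002 m and value of joint square_key below 0.005 m)).
It fails at once if the stop unit is touched with more than 2 N or its head pressed by 2 mm (value of joint stop_key above 0.002 m or contact force between any of the arm, the fingers and stop_unit above 2 N).
It fails at once if a switch unit is pressed with more than 25 N (contact force between any of the arm, the fingers and bar_unit above 25 N or contact force between any of the arm, the fingers and square_unit above 25 N or contact force between any of the arm, the fingers and round_unit above 25 N).
It fails at once if a switch unit is lifted by 10 mm, tipped or shifted by more than 20 mm ((distance of bar_unit from where it was at the start of the episode above 0.02 m or height (world z) of bar_unit above 0.01 m or angle between bar_unit's own z axis and vertical above 0.3 rad) or (distance of square_unit from where it was at the start of the episode above 0.02 m or height (world z) of square_unit above 0.01 m or angle between square_unit's own z axis and vertical above 0.3 rad) or (distance of round_unit from where it was at the start of the episode above 0.02 m or height (world z) of round_unit above 0.01 m or angle between round_unit's own z axis and vertical above 0.3 rad) or (distance of stop_unit from where it was at the start of the episode above 0.02 m or height (world z) of stop_unit above 0.01 m or angle between stop_unit's own z axis and vertical above 0.3 rad)).
It fails at once if a bystander is shifted by more than 20 mm, or knocked over (distance of any of bead_vial, coverslips, dye_vial, filter_cube, bnc_adaptor from where it was at the start of the episode above 0.02 m or angle between any of bead_vial, coverslips, dye_vial, filter_cube's own z axis and vertical above 0.5 rad).
It also fails if it takes over 64 s, if anything falls off the work surface, if the arm or the gripper's body presses on something with over 40 N, if the wrist force passes 120 N, or if a joint passes its speed limit or range.

## Working session

There is one attempt and no reset: what is moved stays moved. The work goes in short steps, Python scripts to look and compute and a tool call to move; the robot and the scene stay as the last step left them, time stands still between calls to the robot, and variables do not carry over. Pictures are saved under pics/ and viewed, at most 10 in all, crops included, and the job is handed in when it is done.

```bash
mkdir -p pics
```

Run:
```python
from plant import bot, vision
import cv2
for n in("top","side"):
    d=vision.capture(n); cv2.imwrite(f"pics/{n}0.png",d["color"][:,:,::-1]); print(n,d["K"],d["R"],d["t"])
o=bot.get_obs(); print(o)
```

```text
top [[596.99534482   0.         321.47376896]
 [  0.         596.99534482 236.02176753]
 [  0.           0.           1.        ]] [[-0.02376477 -0.99971184  0.00338609]
 [-0.98636362  0.02289544 -0.16298042]
 [ 0.16285593 -0.0072131  -0.98662349]] [-127.12781474  483.07117642 1486.63659913]
side [[434.67467227   0.         324.23112358]
 [  0.         434.67467227 241.0430802 ]
 [  0.           0.           1.        ]] [[ 0.94560625 -0.32470505  0.01988617]
 [-0.11100562 -0.379523   -0.9184988 ]
 [ 0.30578845  0.86633073 -0.3949234 ]] [-492.51165514   94.71021344  851.48964275]
{'time': 0.1, 'joint_positions': array([ 1.02001649e+00,  3.42669064e-01,  1.52490251e+00, -2.39681223e-05,
        1.27540825e+00, -1.46015705e-01]), 'dq': array([ 5.89220091e-04,  4.96129834e-05, -2.52147107e-03,  2.78874792e-04,
       -5.15210729e-04, -4.89789805e-04]), 'tau': array([ 1.02343649e-03, -4.32004845e+01, -2.44693708e+01,  7.17431470e-02,
        5.28009573e-02, -5.50246671e-05]), 'tool_pos': array([206.67620825, 482.48420979, 404.11260422]), 'tcp_rot': array([-3.14021691e+00, -1.79152738e-04,  2.73683539e+00]), 'contact_force': array([-0.5509557,  0.3776254,  0.0663737]), 'moment': array([ 0.0065792 , -0.01009962, -0.00654275]), 'finger_force': 0.0, 'grip_width': 91.78786997219659}
```

View pics/top0.png

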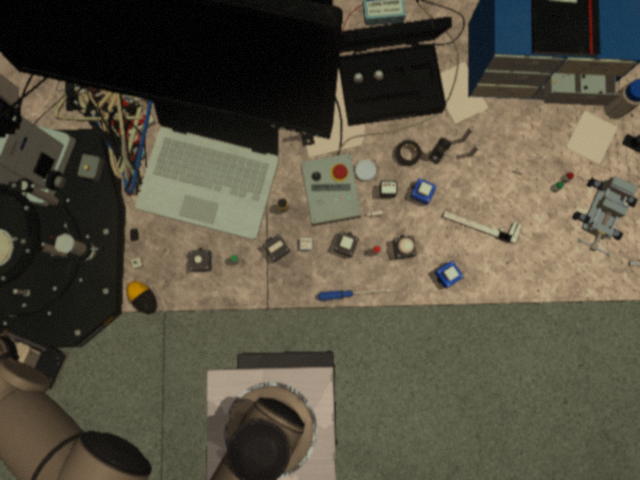

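View pics/side0.png

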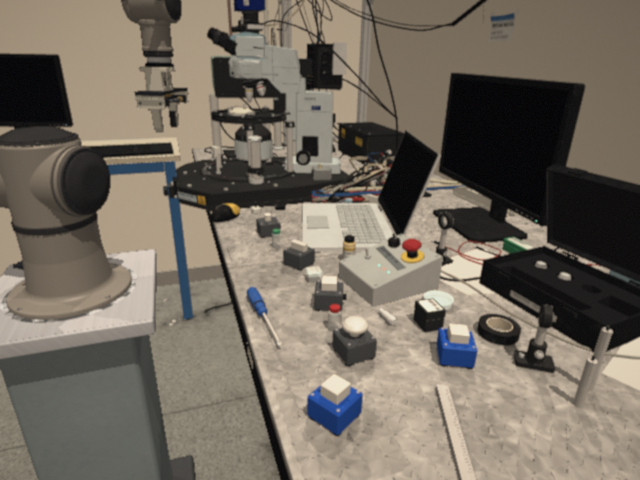

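Top view: dark boxes at about (199,260) with a small key, (276,247) with a bar, (346,243) with a square and (404,246) with the mushroom. The blue look-alikes are at (424,190) and (449,273). The box at (388,188) is probably the filter cube. I'll enlarge this region to confirm.

Create h.py:
```python
import numpy as np, cv2
from plant import bot, vision
from scipy.spatial.transform import Rotation as Ro
def ray(d,uv,z):
    r=d["R"].T@np.linalg.inv(d["K"])@[uv[0],uv[1],1]; c=-d["R"].T@d["t"]
    return c+r*(z-c[2])/r[2]
def proj(d,X):
    p=d["K"]@(d["R"]@np.array(X,float)+d["t"]); return p[:2]/p[2]
def white(d,uv,r=14,thr=None):
    u,v=map(int,uv); c=d["color"][v-r:v+r+1,u-r:u+r+1].astype(np.uint8)
    g=c.min(2)
    if thr is None: thr,_=cv2.threshold(g,0,255,cv2.THRESH_OTSU)
    n,l,s,ce=cv2.connectedComponentsWithStats((g>thr).astype(np.uint8))
    return [(s[i,4],(ce[i]+[u-r,v-r]).round(2), cv2.minAreaRect(np.argwhere(l==i)[:,::-1].astype(np.float32))) for i in range(1,n) if s[i,4]>8]
```

Run:
```python
from h import *
d=vision.capture("top"); s=vision.capture("side")
a=cv2.resize(d["color"][220:280,180:430],None,fx=3.2,fy=3.2,interpolation=cv2.INTER_CUBIC)
b=cv2.resize(s["color"][200:370,240:400],None,fx=2.3,fy=2.3,interpolation=cv2.INTER_CUBIC)
im=np.zeros((600,800,3),np.uint8); im[:a.shape[0],:a.shape[1]]=a; im[200:200+b.shape[0],:b.shape[1]]=b
cv2.imwrite("pics/crop.png",im[:,:,::-1])
for n,uv in dict(round=(198,260),bar=(276,247),square=(346,243),stop=(404,246)).items():
    P=ray(d,uv,54); q=proj(s,P); print(n,P.round(1),"side px",q.round(1))
    for x in white(d,uv): print("  top",x,ray(d,x[1],54).round(1))
    for x in white(s,q,12): print("  side",x)
```

```text
round [423.7 173.5  54. ] side px [266.6 214.5]
  top (np.int32(268), array([195.81, 258.67]), ((14.0, 14.0), (28.0, 28.0), 90.0)) [427.2 179.   54. ]
  top (np.int32(53), array([197.68, 258.64]), ((13.5, 12.5), (7.0, 7.0), 90.0)) [427.2 174.3  54. ]
  side (np.int32(334), array([265.18, 213.4 ]), ((12.0, 14.0), (20.0, 24.0), 90.0))
bar [452.2 -22.9  54. ] side px [298.4 242.7]
  top (np.int32(184), array([278.16, 237.4 ]), ((14.0, 8.0), (16.0, 28.0), 90.0)) [476.6 -28.6  54. ]
  top (np.int32(98), array([275.15, 246.09]), ((13.192306518554688, 13.038461685180664), (6.379053115844727, 15.254256248474121), 56.3099365234375)) [454.6 -20.8  54. ]
  top (np.int32(37), array([286.68, 257.84]), ((24.670732498168945, 25.46341323852539), (5.309908390045166, 12.02538013458252), 51.34019470214844)) [424.  -49.5  54. ]
  top (np.int32(16), array([263.31, 259.44]), ((1.5, 26.0), (4.0, 3.0), 90.0)) [421.3   9.4  54. ]
  side (np.int32(405), array([298.38, 237.73]), ((12.0, 10.0), (20.0, 24.0), 90.0))
square [ 458.3 -199.9   54. ] side px [328.  279.3]
  top (np.int32(228), array([351.96, 239.26])
[... 304 characters left out ...]
7.70000457763672), (6.708203315734863, 2.683281421661377), 26.56505012512207)) [ 425.6 -169.    54. ]
  side (np.int32(197), array([325.23, 276.55]), ((9.405406951904297, 10.067567825317383), (26.045751571655273, 12.736944198608398), 27.89727020263672))
stop [ 447.2 -346.2   54. ] side px [352.8 323.7]
  top (np.int32(55), array([393.04, 235.13]), ((4.0, 4.0), (8.0, 8.0), 90.0)) [ 475.7 -319.7   54. ]
  top (np.int32(158), array([412.94, 244.29]), ((16.5, 14.0), (28.0, 23.0), 90.0)) [ 451.1 -369.    54. ]
  top (np.int32(179), array([406.06, 245.06]), ((16.0, 13.0), (14.0, 14.0), 90.0)) [ 449.5 -351.5   54. ]
  side (np.int32(476), array([353.25, 320.75]), ((12.0, 10.5), (21.0, 24.0), 90.0))
```

View pics/crop.png

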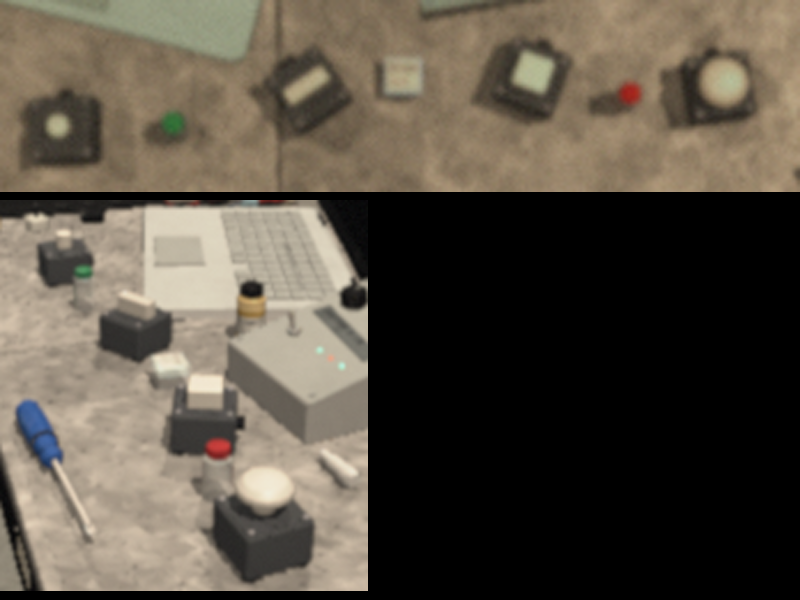

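Confirmed in the crop. The bar is at top px (275,246), the square at (346,242) and the round key at (198,259), all on dark boxes. The stop is the mushroom at (406,245), and the blue units are not meant. Next I'll compute the moves in tool axes.

Add to h.py:
```python
T=dict(bar=(454.9,-20.8),square=(461,-200.8),round=(427.7,174.3))
def go(n,z):
    o=bot.get_obs(); R=Ro.from_euler("xyz",o["tcp_rot"]).as_matrix()
    print(o["time"],o["tool_pos"].round(1),"yaw",o["tcp_rot"].round(3),"F",o["contact_force"].round(1),"w",round(o["grip_width"],1))
    print(n,"tool delta",(R.T@(np.array([*T[n],z])-o["tool_pos"])).round(1),"down axis",R[:,2].round(3))
```

```bash
python3 -c "
from h import *
go('bar',404)"
```

```text
0.2 [206.7 482.5 404.3] yaw [-3.141 -0.     2.737] F [-0.2  0.4 -0.2] w 91.9
bar tool delta [-426.4 -364.9    0.6] down axis [-0.    -0.001 -1.   ]
```

Units first: shifts go in shares of 400 mm and turns go in shares of pi/2 rad. So -200 mm is -0.5, -171 mm is -0.4275.

Request:
inch_along(
  increments={"ticks": [[0, -0.1, -0.085, 0, 0], [0, -0.2, -0.17, 0, 0], [0, -0.3, -0.2575, 0, 0], [0, -0.4, -0.3425, 0, 0], [0, -0.5, -0.4275, 0, 0]]},
)

```text
time: 0.82
tool_pos: [323.6, 245.1, 404.8]
tcp_rot: [3.141, 0.0, 2.737]
contact_force: [0.4, -0.5, -0.2]
grip_width: 46.7
finger_force: 0.0
```

```bash
python3 -c "
from h import *
go('bar',404)"
```

```text
0.825 [323.6 245.1 404.8] yaw [3.141 0.    2.737] F [ 0.4 -0.5 -0.2] w 46.7
bar tool delta [-225.3 -192.8    0.8] down axis [ 0.  0. -1.]
```

In the tool's units: -200 mm is -0.5, -171 mm is -0.4275.

Request:
inch_along(
  increments={"ticks": [[0, -0.1, -0.085, 0, 0], [0, -0.2, -0.17, 0, 0], [0, -0.3, -0.2575, 0, 0], [0, -0.4, -0.3425, 0, 0], [0, -0.5, -0.4275, 0, 0]]},
)

```text
time: 1.45
tool_pos: [440.2, 9.0, 404.8]
tcp_rot: [3.141, 0.0, 2.736]
contact_force: [1.0, 0.5, -0.1]
grip_width: 1.2
finger_force: 0.0
```

Request:
inch_along(
  increments={"ticks": [[0, -0.0375, -0.0325, 0, 0], [0, -0.065, -0.0563, 0.075, 0], [0, -0.065, -0.0563, 0.1875, 0], [0, -0.065, -0.0563, 0.3, 0], [0, -0.065, -0.0563, 0.3375, 0]]},
)

```text
time: 2.08
tool_pos: [453.7, -19.5, 267.2]
tcp_rot: [-3.141, -0.005, 2.737]
contact_force: [0.5, 0.2, -0.5]
grip_width: -0.1
finger_force: 0.0
```

Request:
inch_along(
  increments={"ticks": [[0, 0, 0, 0, 0], [0, 0, 0, 0, 0]]},
)

```text
time: 2.33
tool_pos: [455.0, -20.0, 270.5]
tcp_rot: [3.141, 0.001, 2.737]
contact_force: [0.1, -0.5, -0.1]
grip_width: 0.7
finger_force: 0.0
```

```bash
python3 -c "
from h import *
go('bar',224)
s=vision.capture('side');t=vision.capture('top')
cv2.imwrite('pics/s1.png',np.vstack([cv2.resize(s['color'][150:320,220:420],None,fx=2,fy=2)[:300],cv2.resize(t['color'][200:300,200:400],None,fx=2,fy=2)[:200]])[:,:,::-1])"
```

```text
2.325 [455.  -20.  270.5] yaw [3.141e+00 1.000e-03 2.737e+00] F [ 0.1 -0.5 -0.1] w 0.7
bar tool delta [-0.1 -0.8 46.5] down axis [ 0.001 -0.    -1.   ]
```

View pics/s1.png

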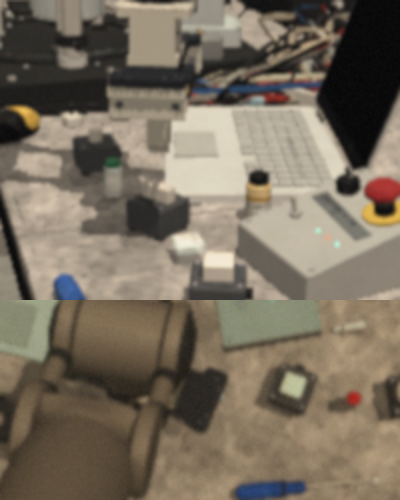

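The fingertips are closed and centred above the bar key (side px about (299,220), key at about (298,243)). I'll lower them slowly.

In the tool's units: 35 mm is 0.0875, 33 mm is 0.0825.

Request:
inch_along(
  increments={"ticks": [[0, 0, -0.0013, 0.025, 0], [0, 0, -0.002, 0.05, 0], [0, 0, -0.002, 0.07, 0], [0, 0, -0.002, 0.0825, 0], [0, 0, -0.002, 0.0875, 0]]},
)

```text
time: 3.05
tool_pos: [454.4, -21.0, 234.3]
tcp_rot: [-3.142, -0.001, 2.737]
contact_force: [0.2, -0.9, 0.4]
grip_width: 0.2
finger_force: 0.0
```

Request:
inch_along(
  increments={"ticks": [[0, 0, 0, 0.005, 0], [0, 0, 0, 0.01, 0], [0, 0, 0, 0.015, 0], [0, 0, 0, 0.02, 0], [0, 0, 0, 0.0225, 0]]},
)

```text
time: 3.68
tool_pos: [454.5, -21.0, 225.7]
tcp_rot: [3.141, 0.0, 2.737]
contact_force: [-1.0, -0.3, 2.6]
grip_width: 0.2
finger_force: 1.4
```

Request:
inch_along(
  increments={"ticks": [[0, 0, 0, 0.0025, 0], [0, 0, 0, 0.0025, 0]]},
)

```text
time: 3.92
tool_pos: [454.5, -21.0, 224.6]
tcp_rot: [3.141, 0.0, 2.737]
contact_force: [0.6, 0.1, 0.6]
grip_width: 0.6
finger_force: 0.5
```

In the tool's units: 2 mm is 0.005, 1 mm is 0.0025.

Request:
inch_along(
  increments={"ticks": [[0, 0, 0, 0.0025, 0], [0, 0, 0, 0.005, 0], [0, 0, 0, 0.005, 0]]},
)

```text
time: 4.3
tool_pos: [454.5, -21.0, 222.9]
tcp_rot: [3.141, 0.0, 2.737]
contact_force: [-0.5, -0.3, 6.7]
grip_width: 0.6
finger_force: 3.2
```

The force reads 6.7 N at the expected depth, so the bar key is at the bottom. I'll retract and check.

In the tool's units: -60 mm is -0.15, -45 mm is -0.1125.

Request:
inch_along(
  increments={"ticks": [[0, 0, 0, -0.0125, 0], [0, 0, 0, -0.05, 0], [0, 0, 0, -0.1125, 0], [0, 0, 0, -0.15, 0]]},
)

```text
time: 4.8
tool_pos: [454.4, -20.9, 283.5]
tcp_rot: [3.141, 0.0, 2.737]
contact_force: [-0.5, -0.0, 0.8]
grip_width: 0.3
finger_force: 0.0
```

```bash
python3 -c "
from h import *
go('square',282.5)
s=vision.capture('side')
cv2.imwrite('pics/s2.png',cv2.resize(s['color'][200:300,240:370],None,fx=4,fy=4)[:,:,::-1])"
```

```text
4.8 [454.4 -20.9 283.5] yaw [3.141 0.    2.737] F [-0.5 -0.   0.8] w 0.3
square tool delta [ -76.9 -162.7    1. ] down axis [ 0.  0. -1.]
```

View pics/s2.png

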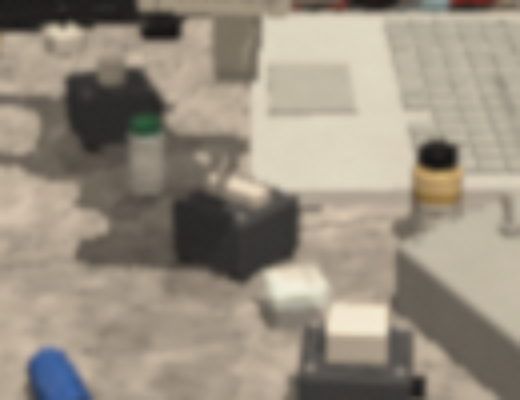

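The bar key now sits clearly lower (crop (240,190), side px about (300,247)), and the box hasn't moved. The square key is next.

In the tool's units: -162.5 mm is -0.4063, -152 mm is -0.38.

Request:
inch_along(
  increments={"ticks": [[0, -0.0375, -0.08, 0, 0], [0, -0.09, -0.19, 0, 0], [0, -0.1425, -0.3, 0, 0], [0, -0.18, -0.38, 0, 0], [0, -0.1925, -0.4063, 0, 0]]},
)

```text
time: 5.48
tool_pos: [460.9, -202.3, 282.1]
tcp_rot: [3.141, -0.001, 2.734]
contact_force: [0.1, 0.2, 1.1]
grip_width: 0.7
finger_force: 0.0
```

Request:
inch_along(
  increments={"ticks": [[0, 0, 0, 0.025, 0], [0, 0, 0, 0.06, 0], [0, 0, 0, 0.095, 0], [0, 0, 0, 0.1125, 0], [0, 0, 0, 0.1175, 0]]},
)

```text
time: 6.1
tool_pos: [461.2, -200.3, 235.0]
tcp_rot: [3.141, -0.001, 2.737]
contact_force: [-0.2, -0.9, 0.4]
grip_width: 0.2
finger_force: 0.0
```

```bash
python3 -c "
from h import *
go('square',235)"
```

```text
6.1 [ 461.2 -200.3  235. ] yaw [ 3.141e+00 -1.000e-03  2.737e+00] F [-0.2 -0.9  0.4] w 0.2
square tool delta [-0.  -0.6  0. ] down axis [-0.001  0.001 -1.   ]
```

In the tool's units: 10 mm is 0.025, 8 mm is 0.02.

Request:
inch_along(
  increments={"ticks": [[0, 0, 0, 0.005, 0], [0, 0, 0, 0.01, 0], [0, 0, 0, 0.015, 0], [0, 0, 0, 0.02, 0], [0, 0, 0, 0.025, 0]]},
)

```text
time: 6.72
tool_pos: [461.4, -200.7, 225.8]
tcp_rot: [3.142, 0.001, 2.737]
contact_force: [-0.0, 0.4, 2.5]
grip_width: 0.4
finger_force: 1.4
```

Request:
inch_along(
  increments={"ticks": [[0, 0, 0, 0.0025, 0], [0, 0, 0, 0.005, 0], [0, 0, 0, 0.005, 0], [0, 0, 0, 0.005, 0]]},
)

```text
time: 7.22
tool_pos: [461.4, -200.7, 223.9]
tcp_rot: [3.142, 0.001, 2.737]
contact_force: [0.3, -0.2, 5.3]
grip_width: 0.2
finger_force: 2.3
```

5.3 N at rest, so the square key is at the bottom. Now the round key.

In the tool's units: -60 mm is -0.15, -45 mm is -0.1125.

Request:
inch_along(
  increments={"ticks": [[0, 0, 0, -0.0125, 0], [0, 0, 0, -0.05, 0], [0, 0, 0, -0.1125, 0], [0, 0, 0, -0.15, 0]]},
)

```text
time: 7.72
tool_pos: [461.3, -200.7, 285.4]
tcp_rot: [-3.141, 0.001, 2.737]
contact_force: [-0.1, -0.7, 0.2]
grip_width: 0.3
finger_force: 0.0
```

```bash
python3 -c "
from h import *
go('round',283.5)
s=vision.capture('side');cv2.imwrite('pics/s3.png',cv2.resize(s['color'][200:360,240:400],None,fx=3,fy=3)[:,:,::-1])"
```

```text
7.725 [ 461.3 -200.7  285.4] yaw [-3.141e+00  1.000e-03  2.737e+00] F [-0.1 -0.7  0.2] w 0.3
round tool delta [178.6 331.5   1.5] down axis [ 0.001 -0.001 -1.   ]
```

View pics/s3.png

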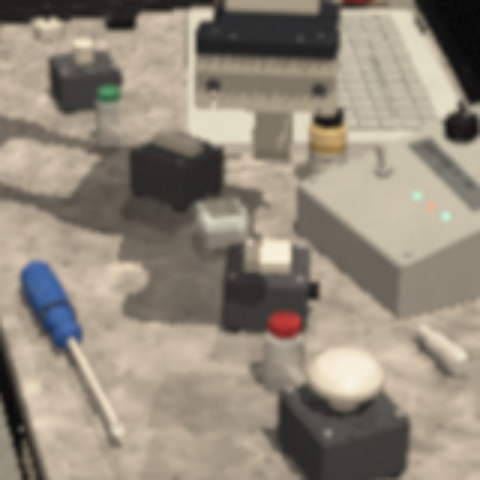

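The square key (crop (272,255)) and the bar key (crop (178,143)) are both down. The round key (crop (84,50)) is still up, and all the boxes are in place.

In the tool's units: 215 mm is 0.5375, 168 mm is 0.42.

Request:
inch_along(
  increments={"ticks": [[0, 0.04, 0.075, 0, 0], [0, 0.1025, 0.19, 0, 0], [0, 0.165, 0.305, 0, 0], [0, 0.2275, 0.42, 0, 0], [0, 0.29, 0.5375, 0, 0]]},
)

```text
time: 8.4
tool_pos: [438.8, 44.2, 283.7]
tcp_rot: [3.142, -0.0, 2.736]
contact_force: [0.8, -0.8, -0.8]
grip_width: 0.3
finger_force: 0.0
```

Request:
inch_along(
  increments={"ticks": [[0, 0.06, 0.1125, 0, 0], [0, 0.11, 0.205, 0, 0], [0, 0.1425, 0.265, 0, 0], [0, 0.1563, 0.2913, 0, 0], [0, 0.1563, 0.2913, 0, 0]]},
)

```text
time: 9.02
tool_pos: [427.6, 174.5, 283.6]
tcp_rot: [-3.141, -0.0, 2.738]
contact_force: [-0.1, -0.4, -0.1]
grip_width: 0.8
finger_force: 0.0
```

```bash
python3 -c "
from h import *
go('round',235)"
```

```text
9.025 [427.6 174.5 283.6] yaw [-3.141 -0.     2.738] F [-0.1 -0.4 -0.1] w 0.8
round tool delta [-0.1 -0.1 48.6] down axis [-0. -0. -1.]
```

In the tool's units: 48.5 mm is 0.1213, 46 mm is 0.115.

Request:
inch_along(
  increments={"ticks": [[0, 0, 0, 0.025, 0], [0, 0, 0, 0.06, 0], [0, 0, 0, 0.095, 0], [0, 0, 0, 0.115, 0], [0, 0, 0, 0.1213, 0]]},
)

```text
time: 9.65
tool_pos: [427.6, 174.2, 234.4]
tcp_rot: [-3.141, -0.001, 2.737]
contact_force: [0.1, -0.5, -0.8]
grip_width: 0.3
finger_force: 0.0
```

Request:
inch_along(
  increments={"ticks": [[0, 0, 0, 0.005, 0], [0, 0, 0, 0.01, 0], [0, 0, 0, 0.015, 0], [0, 0, 0, 0.02, 0], [0, 0, 0, 0.025, 0]]},
)

```text
time: 10.28
tool_pos: [427.8, 174.4, 225.3]
tcp_rot: [3.141, 0.001, 2.737]
contact_force: [0.2, 1.1, 3.4]
grip_width: 0.4
finger_force: 1.4
```

Request:
inch_along(
  increments={"ticks": [[0, 0, 0, 0.0025, 0], [0, 0, 0, 0.005, 0], [0, 0, 0, 0.005, 0], [0, 0, 0, 0.005, 0]]},
)

```text
time: 10.78
tool_pos: [427.9, 174.4, 223.5]
tcp_rot: [3.141, 0.001, 2.737]
contact_force: [-0.4, -0.2, 5.5]
grip_width: 0.4
finger_force: 2.7
```

In the tool's units: -120 mm is -0.3, -90 mm is -0.225.

Request:
inch_along(
  increments={"ticks": [[0, 0, 0, -0.0125, 0], [0, 0, 0, -0.05, 0], [0, 0, 0, -0.125, 0], [0, 0, 0, -0.225, 0], [0, 0, 0, -0.3, 0]]},
)

```text
time: 11.4
tool_pos: [427.5, 174.3, 344.6]
tcp_rot: [3.141, 0.0, 2.737]
contact_force: [0.1, 1.0, 0.5]
grip_width: 0.5
finger_force: 0.0
```

Request:
inch_along(
  increments={"ticks": [[0, 0, 0, 0, 0], [0, 0, 0, 0, 0]]},
)

```text
time: 11.65
tool_pos: [427.3, 174.2, 342.4]
tcp_rot: [-3.141, -0.001, 2.737]
contact_force: [0.0, 0.1, -0.4]
grip_width: 0.4
finger_force: 0.0
```

```bash
python3 -c "
from h import *
s=vision.capture('side');cv2.imwrite('pics/s4.png',cv2.resize(s['color'][180:370,220:400],None,fx=3,fy=3)[:,:,::-1])"
```

```text
(no output)
```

View pics/s4.png

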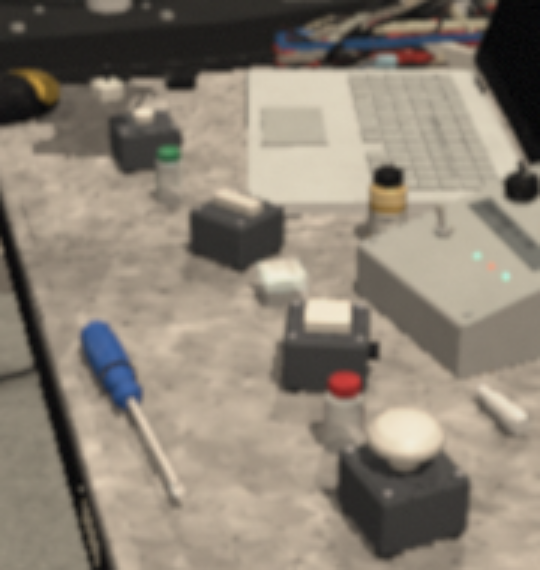

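All three keys are down: round at crop (145,115), bar at (238,203) and square at (328,312). The mushroom head is up and everything is where it stood.

```bash
python3 -c "
from plant import bot
print(bot.close_job())"
```

```text
the job is handed in; nothing more can be done
None
```

I tapped the bar, square and round keys down in that order; the last picture shows all three down, with the stop unit, boxes and bystanders where they stood, and the job is handed in (no verdict was returned).

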